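Open and hold the film gate of a microfilm reader

TASK

Make the reader's film gate safe and hold it open for inspection: first push the lamp isolator's toggle all the way over to off (away from the robot), then flip the safety catch fully over, out of the gate lever's way, and only then pull the gate lever by its handle bar towards the robot as far as it goes. The lever springs back if let go, so finish while still holding it fully pulled; do not disturb the spare reel, lens barrel and lamp bulb standing about.

Things in the scene. Friction and masses are not known exactly. Their poses are not given: they have to be found in the camera images.
- unit: film gate unit, grey steel housing 200 x 240 x 60 mm (x, y, z) fixed to the bench; origin at the centre of its underside; x points from its front (robot side) to its back, y to its left seen from the robot; yaw up to 0.25 either way. All offsets below named 'unit frame' are from this origin. A glass gate at its left rear (76 mm above the bench, 27 mm more when open, with two 110 mm high guide pins) rises as the gate lever is pulled
- catch (a joint): steel bell-crank safety catch, turning on a rod that lies along unit x at unit y = -5 mm, z = 95 mm. 0 = locked: its thumb tab leans 0.6 rad to the right (-y) and its pawl, a 52 mm bar, lies level to the right across the front of the gate lever and blocks it; 1.2 = fully flipped: tab leaning 0.6 rad to the left (+y), pawl swung up clear. Pushing the tab to the left raises it. Stays where it is left (friction about 0.04 N m); starts at 0 to 0.12
- catch_tab (a point): middle of the upper end of the catch's black thumb tab, 50 mm above the rod along the tab, 50 mm in front of the lever's pivot (unit x = -50 mm); the tab is 22 mm wide along unit x and 7 mm thick; moves with the catch
- lever (a joint): gate lever, hinged about a level axis along unit y through unit x = 0, y = -45 mm, z = 65 mm. 0 = rest, leaning 0.45 rad back (away from the robot) under a spring; grows as it is pulled to the front; 0.9 = stop, leaning 0.45 rad to the front. Pull needed at the handle bar: 2 N at rest to 8 N at the stop. Springs back to 0 if let go. With the catch locked the pawl stops it after about 0.1 (do not force it)
- lever_bar (a point): centre of the lever's handle, a black round bar 14 mm in diameter and 90 mm long lying along unit y, sticking out to the right (-y) from the top of the lever's 10 x 12 mm steel shaft; this point is 130 mm from the hinge axis and 52 mm right of the shaft (unit y = -97 mm), free all round; the bar is a sleeve that turns freely about its own length, so it rolls in the grip as the lever swings; moves with the lever
- isolator_base: lamp isolator: grey switch block 70 x 50 x 25 mm (x, y, z) fixed to the bench, either to the left or to the right of the film gate unit (the reel spindle stand is on the other side); origin at the centre of its underside; x points from its front (robot side) to its back; yaw up to 0.35 either way
- isolator (a joint): toggle of the isolator: a 10 mm steel stem, 80 mm long, with a black ball 26 mm in diameter at its end, hinged about the block's y axis 22 mm above the bench. 0 = on, leaning 0.5 rad to the front (towards the robot); 1.0 = off, leaning 0.5 rad to the back; stays where it is left (friction about 0.06 N m); starts at 0 to 0.15
- isolator_tip (a point): centre of the ball at the end of the isolator's toggle, 80 mm from its hinge; moves with it
- spindle: fixed reel stand: 80 mm square steel foot, 115 mm high spindle, a 92 mm black reel on it; origin at the centre of its underside; not used
- reel_mid (a point): centre of a loose spare black film reel, 92 mm in diameter, 22 mm high, lying flat on the bench at the far right; leave alone
- lens_mid (a point): centre of a chrome lens barrel standing on the bench in front of the unit, 48 mm in diameter, 55 mm high; leave alone
- bulb_mid (a point): centre of a squat amber glass lamp bulb standing on its cap at the far left, 54 mm in diameter, 62 mm high; leave alone
Mind the look-alikes: they are no part of the job. What is meant by the isolator_base is not pink or red, and is the smaller of those in its own colour.

How it is judged:
On the way, in this order (a step that is already met when the one before it is completed fails the run):
1. the isolator toggle is pushed over to off (value of joint isolator above 0.85 rad), for 0.2 s.
2. the safety catch is flipped over (value of joint catch above 1 rad), for 0.2 s.
3. the gate lever is pulled fully to the front (value of joint lever above 0.8 rad), for 0.2 s.
At the end, for the whole second after the job is handed in: isolator off (joint above 0.85 of 1.0), catch flipped (above 1.0 of 1.2), lever held by the gripper's fingers at above 0.8 of 0.9 with more than 1.5 N of contact (value of joint isolator above 0.85 rad and value of joint catch above 1 rad and value of joint lever above 0.8 rad and contact force between lever and the fingers above 1.5 N); the arm keeps its last pose, push and grip.
It fails at once if the lever is forced against the locked catch (value of joint lever above 0.25 rad and value of joint catch below 0.7 rad).
It fails at once if the spare reel, lens barrel or lamp bulb is disturbed (moved more than 20 mm) (distance of any of reel_mid, lens_mid, bulb_mid from where it was at the start of the episode above 0.02 m).
It also fails if it takes over 54 s, if anything falls off the work surface, if the arm or the gripper's body presses on something with over 40 N, if the wrist force passes 120 N, or if a joint passes its speed limit or range.

ROBOT

A 6-joint arm with a two-finger parallel gripper is mounted at the origin on the work surface. World frame = base frame: x ahead of the robot, y to its left, z up, the work surface at z = 0. Lengths are in m, angles in rad, forces in N, time in s.
With the tool pointing down it reaches from about 0.35 to 0.775 m from the base axis. Payload 7.3 kg.
Tool frame: the origin (TCP) lies at the very end of the fingers, on their centre line; the grasp point (between the pads) lies robot.pinch_z behind it (robot.pinch_z is the distance from the TCP to the grasp point, in m); y points along the fingers, z is the direction in which the jaws open and shut, and the axes are right-handed (so a half turn about y gives the same grasp; the last joint's range is limited). The gripper opens to 92 mm and grips with 3 to 60 N. Pads are 19 mm wide; open, the fingers measure 130 mm over their backs; the gripper's body (75 mm by 190 mm) begins 47 mm behind the grasp point.
Start: joints at [-1.452, 0.342, 1.524, -0, 1.275, -0.146], TCP at [0.137, -0.507, 0.227] pointing down, gripper open.
Joint ranges: [-2.53, 2.53], [-0.77, 2.02], [0.04, 2.7], [-1, 4.14], [0.28, 2.66], [-3.11, 3.11]. Speed limits (rad/s): [2.57, 2.57, 3.14, 3.14, 3.14, 3.14].

INTERFACE

Orientations are given as [roll, pitch, yaw] about the fixed x, y, z axes, in that order (R = Rz(yaw) Ry(pitch) Rx(roll)).
In Python, from cell import status, viewer, robot gives the robot as it stands. The module is installed in compiled form; this text tells all that it offers.
- The arm moves only by the shell command python3 -m pendant 'ROWS' [FORCE]. ROWS is JSON, a list that holds one entry, the list of rows, each a list of 7 numbers: the shift along the tool's x, y, z in cm, then the turn, a rotation vector about the tool's x, y, z in rad, then the finger opening in cm, from 0 to 9.18. A call has 1 to 20 rows; each row is the pose to reach, as a shift and turn from the pose commanded when the call began, along the tool's axes at that moment; what a row does not reach only later rows make up. A row lasts 1/10 s, in which the tool goes at most 50 mm and 8.59 degrees, less where a joint would pass 70% of its speed; a pose out of reach is approached as far as the arm can. A call with a gripper value outside its range is refused whole. The fingers move at their own pace and stop on an object; FORCE is the grip in N (left out, the last holds). Time passes only in rows, so rows that repeat a pose let the fingers close. It gives the time, the measured TCP pose, the force and the opening at its end, in the units of the state.
- status.observe(): the state, without advancing time (a new reading comes with each control period).
- viewer.read_camera(name): name is "scene" or "top" or "wrist"; returns a dict with "image" (480x640x3 uint8, red, green, blue), "range_z" (480x640 float32, m along the optical axis (not along the pixel's ray), 0 where there is no reading), "fx", "fy", "cx", "cy" (pixels), "distortion" ([k1, k2, p1, p2, k3] as OpenCV has them; the pictures are not rectified), "camera_from_world" (4x4, takes a point from world to camera coordinates). Camera axes: x right, y up, looking along -z (the intrinsics and any distortion apply to the point x, -y, -z); pixel columns grow to the right and rows downward; lengths in m; the calibration is good to about 2 mm. A picture is of the moment at which its call begins.
- robot.hand_in(): hands the job in, once; it reports no verdict.
The state is a dict: "time": time; "qpos": joint angles; "qvel": joint speeds; "joint_efforts": joint torques, N m; "tool_pos": TCP position; "tool_rot": TCP orientation; "contact_force": force on the tool from outside, world axes, zero at the start; "torque": the same for the moment, N m; "opening": finger opening in m.
Only numpy, scipy, OpenCV 4.12 (cv2) and the standard library are available. Lean on these libraries where they do the work, as an engineer would, in place of code of your own. Each camera call takes 0.05 s, during which the arm holds its last target. There are 200 camera calls.

## Working session

There is one attempt and no reset: what is moved stays moved. The work goes in short steps, Python scripts to look and compute and a shell command to move; the robot and the scene stay as the last step left them, time stands still between calls to the robot, and variables do not carry over. Pictures are saved under pics/ and viewed, about 8 in all and at most 12, crops included, and the job is handed in when it is done.

```bash
mkdir -p pics; cat > h.py <<'E'
import numpy as np, cv2
from cell import status, viewer, robot
from scipy.spatial.transform import Rotation as R
def cam(n):
    c=viewer.read_camera(n); np.savez(f'{n}.npz',**c); return c
def load(n): return dict(np.load(f'{n}.npz'))
def pts(c,uv):
    uv=np.array(uv,float).reshape(-1,2)
    K=np.array([[c['fx'],0,c['cx']],[0,c['fy'],c['cy']],[0,0,1]],float)
    n=cv2.undistortPoints(uv.reshape(-1,1,2),K,np.array(c['distortion'],float)).reshape(-1,2)
    return n
def depth(c,uv):
    n=pts(c,uv); uv=np.array(uv,int).reshape(-1,2); d=c['range_z'][uv[:,1],uv[:,0]]
    P=np.c_[n[:,0]*d,-n[:,1]*d,-d]; T=np.linalg.inv(c['camera_from_world'])
    return P@T[:3,:3].T+T[:3,3]
def plane(c,uv,z):
    n=pts(c,uv); T=np.linalg.inv(c['camera_from_world'])
    D=np.c_[n[:,0],-n[:,1],-np.ones(len(n))]@T[:3,:3].T; o=T[:3,3]
    return o+D*((z-o[2])/D[:,2])[:,None]
def save(c,name): cv2.imwrite(f'pics/{name}.png',c['image'][:,:,::-1])
E
python3 - <<'E'
from h import *
for n in ('scene','top'):
    c=cam(n); save(c,n)
    print(n,np.linalg.inv(c['camera_from_world'])[:3].round(3).tolist(),c['fx'],c['distortion'])
s=status.observe(); print(s['tool_rot'],s['tool_pos'],robot.pinch_z,s['time'])
E
```

```text
scene [[-0.523, -0.715, 0.463, 1.131], [0.852, -0.442, 0.281, 0.36], [0.004, 0.542, 0.841, 1.228]] 565.1336297694332 [0.02355987 0.         0.         0.         0.        ]
top [[-0.028, 0.985, -0.17, 0.298], [-1.0, -0.027, 0.009, 0.02], [0.004, 0.171, 0.985, 1.39]] 564.3372061731735 [0.00559641 0.         0.         0.         0.        ]
[-1.57220624e+00  2.01161728e-04 -2.87679397e+00] [ 0.13736512 -0.50632221  0.22609563] 0.0188 0.1
```

View pics/scene.png

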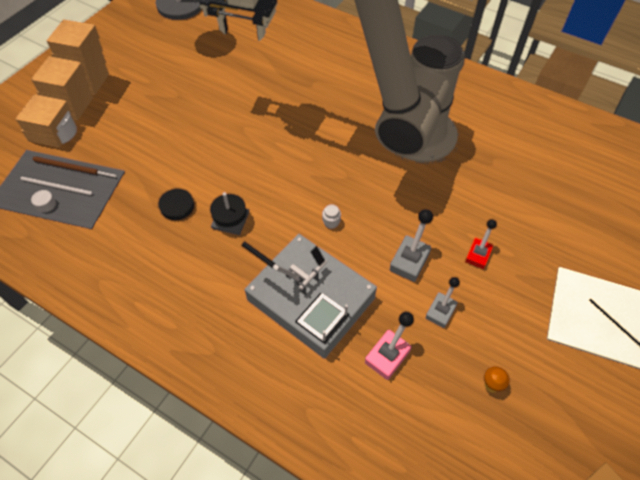

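View pics/top.png

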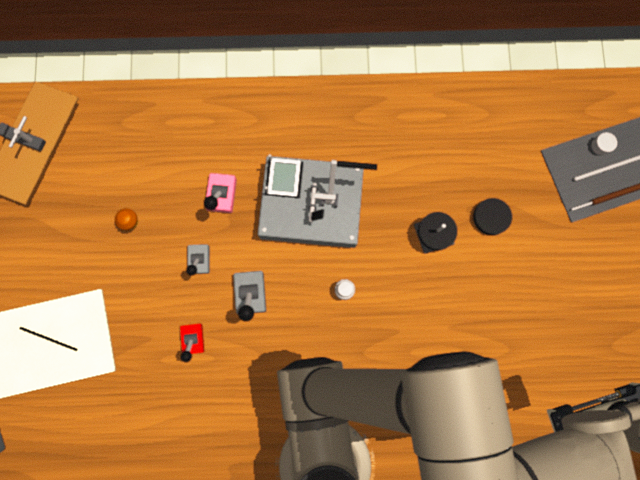

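The image shows four toggle blocks. In the top view they are pink (221,193), large grey (249,293), small grey (198,260) and red (191,339). The smaller grey one at (198,260) fits the description. The unit is at (311,200), with its lever bar at (356,165) and the tab at (317,214). Next I'll measure the blocks and confirm the choice in a crop.

```bash
python3 - <<'E'
from h import *
c=load('top'); im=c['image']; hsv=cv2.cvtColor(im,cv2.COLOR_RGB2HSV)
g=((hsv[...,1]<60)&(hsv[...,2]>60)&(hsv[...,2]<190)).astype(np.uint8)
n,l,st,ce=cv2.connectedComponentsWithStats(g)
vv,uu=np.mgrid[:480,:640]
W=depth(c,np.c_[uu.ravel(),vv.ravel()]).reshape(480,640,3); np.save('W.npy',W)
def rect(m,z):
    cnt=max(cv2.findContours(m.astype(np.uint8),0,1)[0],key=len).reshape(-1,2)
    P=plane(c,cnt,z)[:,:2]; return cv2.minAreaRect((P*1000).astype(np.float32))
for i in range(1,n):
    if st[i,4]>150 and ce[i][0]<400 and 140<ce[i][1]<350:
        m=l==i; zz=np.median(W[m][:,2]); print(ce[i].round(),st[i,4],zz.round(3),rect(m,zz))
for nm,box in dict(small=(170,230,185,285),big=(225,270,225,325),unit=(250,400,150,255)).items():
    x0,x1,y0,y1=box; sub=np.zeros((480,640),bool); sub[y0:y1,x0:x1]=1
    zl=(.015,.032) if nm!='unit' else (.05,.068)
    m=sub&(W[...,2]>zl[0])&(W[...,2]<zl[1]); print(nm,m.sum(),rect(m,.025 if nm!='unit' else .06))
    dark=sub&(hsv[...,2]<50)&(W[...,2]>(.05 if nm!='unit' else .09))
    k,L,S,C=cv2.connectedComponentsWithStats(dark.astype(np.uint8))
    for j in range(1,k):
        if S[j,4]>15: print('  dark',C[j].round(1),S[j,4],np.median(W[L==j],axis=0).round(3),W[L==j].min(0).round(3),W[L==j].max(0).round(3))
cs=load('scene')
A=cv2.resize(c['image'][150:330,150:400],(800,576),interpolation=2)
cv2.imwrite('pics/crop.png',A[:,:,::-1])
for nm,p in dict(lens=(344,289),bulb=(126,219),reel=(492,217),spind=(437,231)).items(): print(nm,W[p[1],p[0]].round(3))
E
```

```text
[314. 206.] 6481 0.061 ((619.5235595703125, 19.16259765625), (237.95501708984375, 205.75540161132812), 82.97610473632812)
[284. 177.] 589 0.073 ((678.9683837890625, 82.01927947998047), (51.391666412353516, 69.7042236328125), 83.09858703613281)
[219. 191.] 153 0.047 ((652.6122436523438, 242.44496154785156), (34.380130767822266, 27.712533950805664), 88.48635864257812)
[199. 257.] 521 0.028 ((491.3157958984375, 296.3992004394531), (67.43181610107422, 48.729034423828125), 0.2851167917251587)
[249. 291.] 1079 0.038 ((405.91363525390625, 171.82647705078125), (96.34654235839844, 70.57579040527344), 3.6469061374664307)
small 505 ((490.61376953125, 298.1380615234375), (70.31092071533203, 51.26139831542969), 0.28555458784103394)
  dark [210.3 202.5] 124 [0.604 0.248 0.134] [0.298 0.02  0.123] [0.62  0.261 1.39 ]
  dark [191.  269.7] 73 [0.454 0.296 0.105] [0.298 0.02  0.095] [0.466 0.307 1.39 ]
big 96 ((391.5047302246094, 137.52114868164062), (19.389406204223633, 2.3798861503601074), 7.464146614074707)
  dark [245.2 312.5] 174 [0.353 0.168 0.145] [0.338 0.153 0.132] [0.37  0.185 0.155]
unit 5916 ((622.2500610351562, 19.4459228515625), (239.51834106445312, 201.3411102294922), 83.0924301147461)
  dark [356.3 165. ] 151 [ 0.667 -0.083  0.189] [ 0.659 -0.125  0.182] [ 0.676 -0.044  0.197]
  dark [317.1 214.6] 84 [0.571 0.005 0.129] [ 0.561 -0.006  0.102] [0.581 0.017 0.145]
lens [ 0.405 -0.054  0.057]
bulb [0.587 0.463 0.062]
reel [ 0.577 -0.431  0.018]
spind [ 0.538 -0.283  0.056]
```

View pics/crop.png

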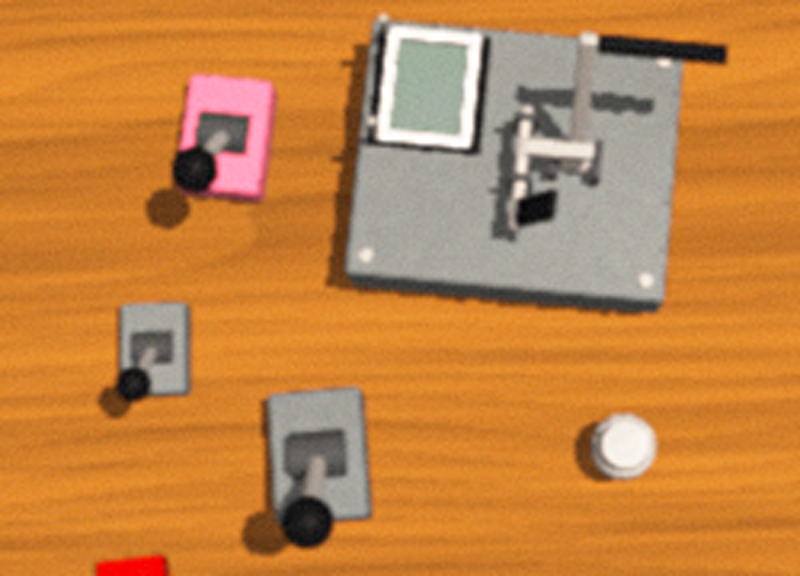

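The crop confirms it: the small grey block at crop (155,350) measures 70 x 51 mm and matches the description, while the other grey block is 96 x 71 mm. Its ball is at (0.454, 0.297, about 0.092). The unit is at (0.622, 0.019) with yaw -0.12. The measured lever bar matches the model to within 2 mm.

```bash
cat >> h.py <<'E'
U=np.array([.622,.019,0]); YAW=-.12
def uw(x,y,z): return U+R.from_euler('z',YAW).apply([x/1000,y/1000,z/1000])
def go(pos,yaw,start=None):
    s=status.observe(); r0=R.from_euler('xyz',s['tool_rot']) if start is None else R.from_euler('xyz',start[1])
    p0=s['tool_pos'] if start is None else start[0]
    r1=R.from_euler('xyz',[-np.pi/2,0,yaw])
    print((100*r0.inv().apply(np.array(pos)-p0)).round(2),(r0.inv()*r1).as_rotvec().round(3))
E
python3 - <<'E'
from h import *
go([.45,-.3,.25],np.pi)
go([.47,.1,.25],np.pi)
go([.42,.298,.2],np.pi)
E
```

```text
[-35.57  -2.37 -11.73] [ 0.001  0.265 -0.   ]
[-47.97  -2.31 -49.82] [ 0.001  0.265 -0.   ]
[-48.33   2.72 -70.23] [ 0.001  0.265 -0.   ]
```

```bash
python3 -m pendant '[[[-10,-2.4,-3,0,0.1,0,0],[-20,-2.4,-6,0,0.2,0,0],[-30,-2.4,-9,0,0.265,0,0],[-35.6,-2.4,-11.7,0,0.265,0,0],[-37,-2.4,-16,0,0.265,0,0],[-38.5,-2.4,-21,0,0.265,0,0],[-40,-2.4,-26,0,0.265,0,0],[-42,-2.4,-31,0,0.265,0,0],[-44,-2.4,-36,0,0.265,0,0],[-46,-2.4,-41,0,0.265,0,0],[-47,-2.4,-46,0,0.265,0,0],[-48,-2.4,-51,0,0.265,0,0],[-48.3,-2.4,-56,0,0.265,0,0],[-48.3,-2,-61,0,0.265,0,0],[-48.3,0,-66,0,0.265,0,0],[-48.3,2.7,-70.2,0,0.265,0,0],[-48.3,2.7,-70.2,0,0.265,0,0],[-48.3,2.7,-70.2,0,0.265,0,0],[-48.3,2.7,-70.2,0,0.265,0,0],[-48.3,2.7,-70.2,0,0.265,0,0]]]'
python3 - <<'E'
from h import *
c=cam('wrist'); save(c,'w1'); s=status.observe(); print(s['qpos'])
go([.418,.297,.2],np.pi); go([.418,.297,.08],np.pi)
E
```

```text
time: 2.1
tool_pos: [0.4177, 0.301, 0.1978]
tool_rot: [-1.571, -0.003, -3.137]
contact_force: [0.6, 0.6, -0.4]
opening: 0.0002
[ 4.71193670e-01  3.49094282e-01  1.59608945e+00 -2.82072869e-05
  1.19902443e+00  2.03797359e+00]
[ 0.05 -0.16  0.2 ] [-0.001  0.004  0.002]
[ 0.02 11.84  0.18] [-0.001  0.004  0.002]
```

View pics/w1.png

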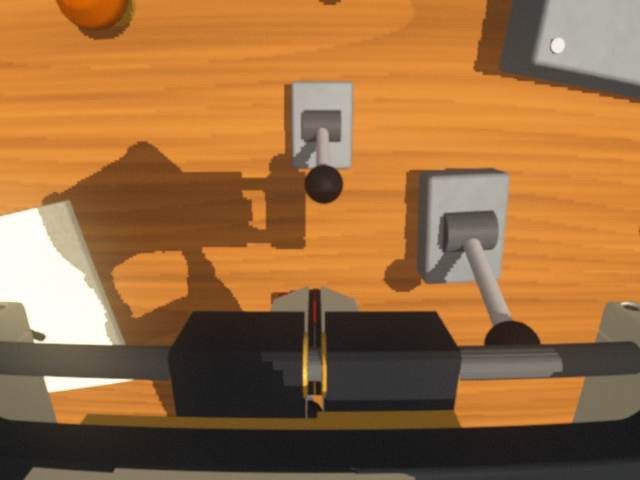

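The wrist view shows the closed fingers at (315,330), directly in front of the grey toggle's ball at (323,184). I'll descend and push.

```bash
python3 -m pendant '[[[0,4,0.2,0,0,0,0],[0,8,0.2,0,0,0,0],[0,11.3,0.2,0,0,0,0],[-1,11.3,0.2,0,0,0,0],[-2,11.3,0.2,0,0,0,0],[-3,11.3,0.2,0,0,0,0],[-4,11.3,0.2,0,0,0,0],[-5,11.3,0.2,0,0,0,0],[-6,11.3,0.2,0,0,0,0],[-7,11.3,0.2,0,0,0,0],[-8,11.3,0.2,0,0,0,0],[-8.5,11.3,0.2,0,0,0,0],[-8.8,11.3,0.2,0,0,0,0],[-8.8,11.3,0.2,0,0,0,0],[-8.8,11.3,0.2,0,0,0,0]]]'
python3 - <<'E'
from h import *
c=cam('scene'); cv2.imwrite('pics/s2.png',cv2.resize(c['image'][200:400,300:520],(660,600))[:,:,::-1])
s=status.observe(); print(s['contact_force'],s['tool_pos'])
E
```

```text
time: 3.65
tool_pos: [0.507, 0.2951, 0.0863]
tool_rot: [-1.57, -0.002, -3.141]
contact_force: [-3.8, -0.1, -0.5]
opening: 0.0002
[-4.4991113   0.09274636 -0.12326388] [0.50700353 0.29511467 0.08635502]
```

View pics/s2.png

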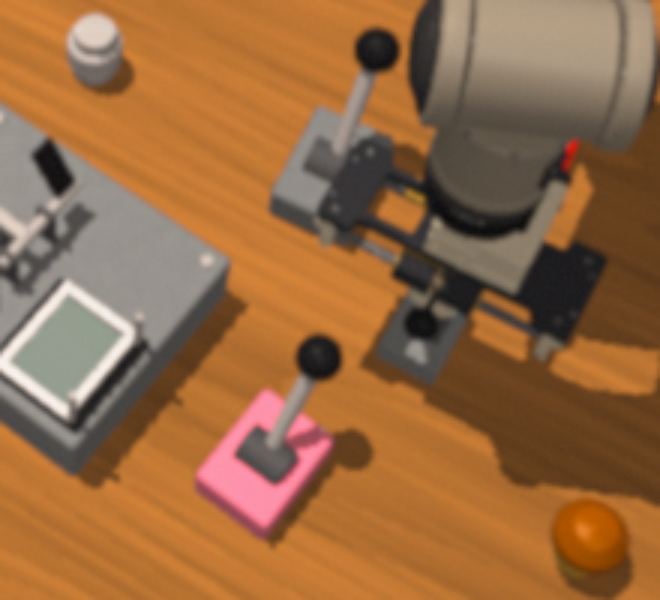

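The ball at (420,320) now leans back, and the 4.5 N reading suggests it is at the stop. I'll push a touch more, then back off, rise and measure.

```bash
python3 -m pendant '[[[-0.3,0,0,0,0,0,0],[-0.3,0,0,0,0,0,0],[-0.3,0,0,0,0,0,0],[1.5,-1,0,0,0,0,0],[1.5,-6,0,0,0,0,0],[1.5,-11,0,0,0,0,0],[1.5,-16,0,0,0,0,0],[1.5,-16,0,0,0,0,0]]]'
python3 - <<'E'
from h import *
c=cam('scene')
vv,uu=np.mgrid[200:400,300:520]; uv=np.c_[uu.ravel(),vv.ravel()]
W=depth(c,uv); v=c['image'][200:400,300:520].max(2).ravel()
m=(v<60)&(np.hypot(W[:,0]-.50,W[:,1]-.298)<.06)&(W[:,2]>.06)&(W[:,2]<.13)
print(m.sum(),W[m].mean(0),W[m].min(0),W[m].max(0))
uvm=uv[m].mean(0); print('ball',plane(c,uvm,.092))
p=uw(-50,-66,220); print(p); go(p,np.pi+YAW); p=uw(-50,-66,120);print(p); go(p,np.pi+YAW)
a=(v<60); uvt=uv; W2=W; U2=(W-U)@R.from_euler('z',YAW).as_matrix()
m=a&(abs(U2[:,0]+.05)<.02)&(abs(U2[:,1]+.02)<.05)&(U2[:,2]>.09)&(U2[:,2]<.16); print('tab',m.sum(),U2[m].min(0),U2[m].max(0),U2[m].mean(0))
E
```

```text
time: 4.5
tool_pos: [0.4966, 0.2967, 0.2551]
tool_rot: [-1.577, 0.016, 3.141]
contact_force: [1.4, 0.1, -0.4]
opening: 0.0004
85 [0.53259161 0.29853034 0.10110028] [0.52152236 0.28754887 0.09091563] [0.54090089 0.30933851 0.10767187]
ball [[0.52775671 0.29803892 0.092     ]]
[ 0.56445856 -0.04053976  0.22      ]
[-6.91  3.06 33.67] [ 0.004  0.12  -0.01 ]
[ 0.56445856 -0.04053976  0.12      ]
[-6.81 13.06 33.71] [ 0.004  0.12  -0.01 ]
tab 111 [-0.05858066 -0.03038544  0.10246658] [-0.03879732 -0.00757697  0.14214453] [-0.04801128 -0.0196438   0.12238032]
```

Toggle joint is about 0.98, so it is off. Next I'll go to the right-hand side of the tab.

```bash
python3 -m pendant '[[[-1,0,5,0,0.06,0,0],[-2,0,10,0,0.12,0,0],[-3,0,15,0,0.12,0,0],[-4,0,20,0,0.12,0,0],[-5,0,25,0,0.12,0,0],[-6,1,30,0,0.12,0,0],[-6.9,3,33.7,0,0.12,-0.01,0],[-6.9,3,33.7,0,0.12,-0.01,0],[-6.9,3,33.7,0,0.12,-0.01,0],[-6.9,6,33.7,0,0.12,-0.01,0],[-6.85,9,33.7,0,0.12,-0.01,0],[-6.8,12,33.7,0,0.12,-0.01,0],[-6.8,13,33.7,0,0.12,-0.01,0],[-6.8,13,33.7,0,0.12,-0.01,0]]]'
python3 - <<'E'
from h import *
s=status.observe(); print(s['tool_pos'],s['contact_force'],s['qpos'][5])
c=cam('wrist'); save(c,'w2')
go(uw(-50,-66,120),np.pi+YAW); go(uw(-50,-10,120),np.pi+YAW)
E
```

```text
time: 5.95
tool_pos: [0.5601, -0.0405, 0.1158]
tool_rot: [-1.57, -0.012, 3.023]
contact_force: [0.4, 0.4, 0.1]
opening: 0.0003
[ 0.56014845 -0.04046495  0.11584322] [0.35568649 0.39640191 0.13959744] 1.4824360130364564
[-0.33 -0.28 -0.08] [-0.001  0.001  0.01 ]
[-0.33 -0.28 -5.68] [-0.001  0.001  0.01 ]
```

View pics/w2.png

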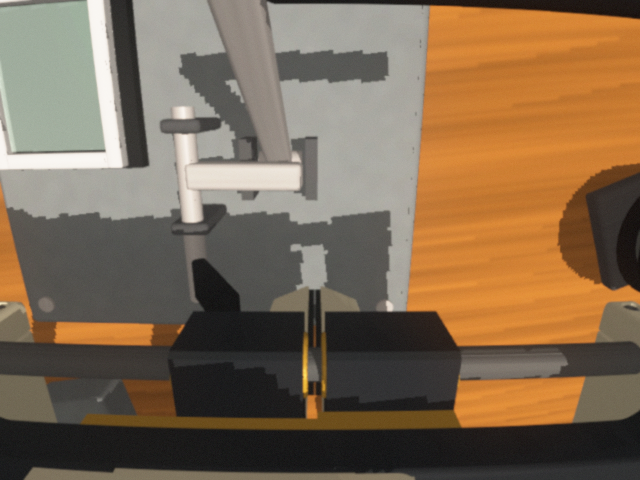

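The fingers at (315,320) are just right of the black tab at (215,285), with nothing in between. I'll push left.

```bash
python3 -m pendant '[[[-0.3,-0.2,-0.6,0,0,0,0],[-0.3,-0.2,-1.4,0,0,0,0],[-0.3,-0.2,-2.2,0,0,0,0],[-0.3,-0.2,-3,0,0,0,0],[-0.3,-0.2,-3.6,0,0,0,0],[-0.3,-0.2,-4.2,0,0,0,0],[-0.3,-0.2,-4.8,0,0,0,0],[-0.3,-0.2,-5.2,0,0,0,0],[-0.3,-0.2,-5.5,0,0,0,0],[-0.3,-0.2,-5.5,0,0,0,0]]]'
python3 - <<'E'
from h import *
s=status.observe(); print((s['tool_pos']-U)@R.from_euler('z',YAW).as_matrix(),s['contact_force'])
c=cam('scene'); save(c,'s3'); c2=cam('top')
for c in (c,c2):
    vv,uu=np.mgrid[:480,:640]; uv=np.c_[uu.ravel(),vv.ravel()]
    W=depth(c,uv); v=c['image'].max(2).ravel(); U2=(W-U)@R.from_euler('z',YAW).as_matrix()
    m=(v<60)&(abs(U2[:,0]+.05)<.02)&(U2[:,1]>-.01)&(U2[:,1]<.05)&(U2[:,2]>.09)&(U2[:,2]<.16); 
    if m.sum():print('tab',m.sum(),U2[m].min(0),U2[m].max(0),U2[m].mean(0))
c=load('scene'); cv2.imwrite('pics/s3.png',cv2.resize(c['image'][200:350,220:400],(720,600))[:,:,::-1])
E
```

```text
time: 7.0
tool_pos: [0.5703, 0.0129, 0.1185]
tool_rot: [-1.57, -0.01, 3.022]
contact_force: [-0.1, 0.5, 0.3]
opening: 0.0005
[-0.05059039 -0.01225908  0.11846361] [-0.11091604  0.52726106  0.32640351]
tab 24 [-0.04756465 -0.0053118   0.1051957 ] [-0.03753745  0.01611868  0.14169195] [-0.04117111  0.00662492  0.12748206]
```

View pics/s3.png

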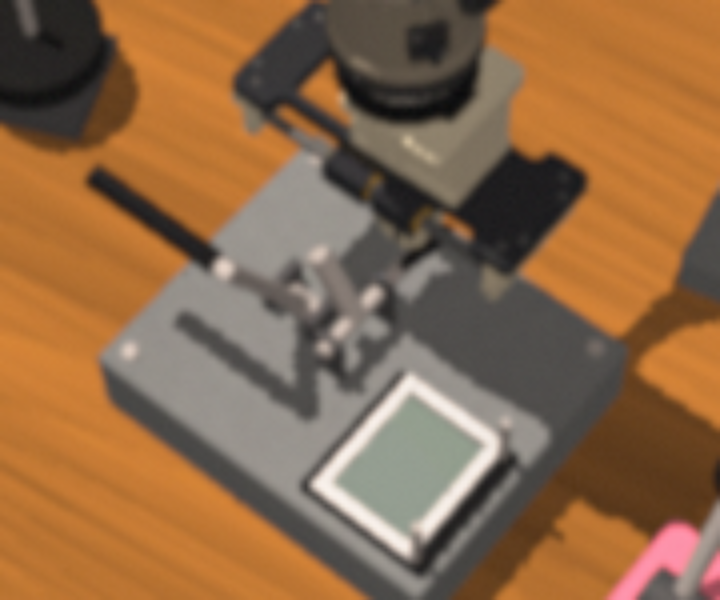

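The pawl is up and the tab leans left, at a joint value of about 1.0. I'll push a little further, to the stop.

```bash
python3 -m pendant '[[[0,0.2,-0.3,0,0,0,0],[0,0.2,-0.6,0,0,0,0],[0,0.2,-0.9,0,0,0,0],[0,0.2,-0.9,0,0,0,0]]]'; python3 -m pendant '[[[0,0,-0.3,0,0,0,0],[0,0,-0.5,0,0,0,0],[0,0,-0.5,0,0,0,0]]]'
```

```text
time: 7.5
tool_pos: [0.5712, 0.0196, 0.1166]
tool_rot: [-1.567, -0.01, 3.022]
contact_force: [-0.7, -9.6, 0.4]
opening: 0.0004
time: 7.8
tool_pos: [0.5716, 0.0206, 0.1165]
tool_rot: [-1.56, -0.011, 3.021]
contact_force: [-3.3, -24.8, 0.1]
opening: 0.0002
```

It is at the stop, reading 25 N. I'll back off, rise, turn the jaws along unit x, and move above the lever bar.

```bash
python3 - <<'E'
from h import *
for p in (uw(-50,-40,120),uw(-50,-60,250),uw(56.5,-97,240),uw(56.5,-97,163)): go(p,np.pi/2*3+YAW)
E
```

```text
[-0.02 -0.31  3.56] [ 0.    -1.571  0.016]
[  0.11 -13.29   5.69] [ 0.    -1.571  0.016]
[-10.55 -12.37   9.38] [ 0.    -1.571  0.016]
[-10.63  -4.67   9.3 ] [ 0.    -1.571  0.016]
```

```bash
python3 -m pendant '[[[0,0,1.5,0,0,0,0],[0,-0.3,3.5,0,0,0,0],[0,-4,4,0,0,0,0],[0,-8,5,0,0,0,0],[0,-12.5,5.7,0,-0.1,0,5.5],[-1,-12.9,6,0,-0.25,0,5.5],[-2,-12.9,6.5,0,-0.4,0,5.5],[-3.5,-12.9,7,0,-0.55,0,5.5],[-5,-12.7,7.5,0,-0.7,0,5.5],[-6.5,-12.5,8,0,-0.85,0,5.5],[-8,-12.4,8.5,0,-1,0,5.5],[-9.5,-12.4,9,0,-1.15,0,5.5],[-10.5,-12.4,9.3,0,-1.3,0,5.5],[-10.5,-12.4,9.4,0,-1.45,0.01,5.5],[-10.5,-12.4,9.4,0,-1.571,0.016,5.5],[-10.5,-12.4,9.4,0,-1.571,0.016,5.5],[-10.5,-12.4,9.4,0,-1.571,0.016,5.5],[-10.5,-12.4,9.4,0,-1.571,0.016,5.5]]]'
python3 - <<'E'
from h import *
s=status.observe(); print((s['tool_pos']-U)@R.from_euler('z',YAW).as_matrix(),s['contact_force'],s['qpos'])
c=cam('wrist'); save(c,'w3')
for p in (uw(56.5,-97,163),uw(56.5,-97,240)): go(p,np.pi/2*3+YAW)
c=cam('scene')
vv,uu=np.mgrid[:480,:640]; uv=np.c_[uu.ravel(),vv.ravel()]
W=depth(c,uv); v=c['image'].max(2).ravel(); U2=(W-U)@R.from_euler('z',YAW).as_matrix()
m=(v<60)&(abs(U2[:,0]+.05)<.02)&(U2[:,1]>-.02)&(U2[:,1]<.05)&(U2[:,2]>.09)&(U2[:,2]<.16); 
print('tab',m.sum(),U2[m].min(0),U2[m].max(0))
m=(v<60)&(abs(U2[:,0]-.057)<.02)&(U2[:,1]>-.15)&(U2[:,1]<-.04)&(U2[:,2]>.16)&(U2[:,2]<.2); 
print('bar',m.sum(),U2[m].min(0),U2[m].max(0))
E
```

```text
time: 9.6
tool_pos: [0.6662, -0.0794, 0.2396]
tool_rot: [-1.571, 0.01, -1.693]
contact_force: [-0.4, -0.9, -0.2]
opening: 0.055
[ 0.05570976 -0.09240625  0.23963766] [-0.39984247 -0.89014663 -0.23408116] [-0.2373194   0.6154938   1.04015096  0.00961712  1.4869317  -0.1159371 ]
[0.53 7.66 0.08] [-0.    -0.002 -0.01 ]
[ 0.46 -0.04  0.08] [-0.    -0.002 -0.01 ]
tab 47 [-0.0574431 -0.0042769  0.1039236] [-0.03642311  0.02235068  0.14431708]
bar 96 [ 0.05370655 -0.11305179  0.18078375] [ 0.06397721 -0.05363337  0.19379602]
```

View pics/w3.png

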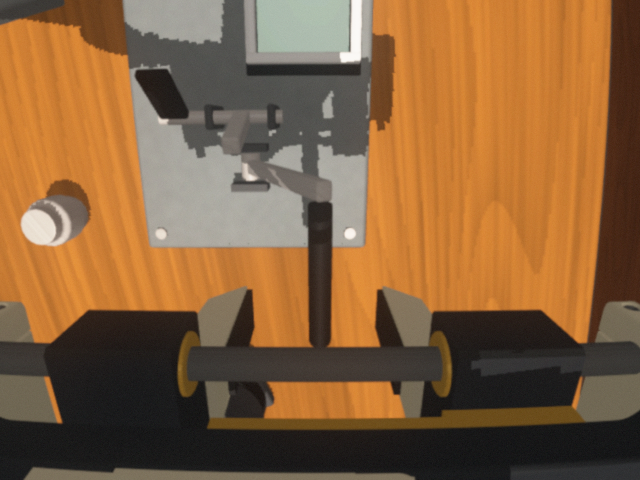

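The bar spans from (320,205) to (320,345) and is centred between the open fingers. The tab at (160,95) is flipped left. I'll descend and grip.

```bash
python3 -m pendant '[[[0.5,4,0.1,0,0,0,5.5],[0.5,7,0.1,0,0,0,5.5],[0.5,7.7,0.1,0,0,0,5.5],[0.5,7.7,0.1,0,0,0,5.5],[0.5,7.7,0.1,0,0,0,1],[0.5,7.7,0.1,0,0,0,1],[0.5,7.7,0.1,0,0,0,1],[0.5,7.7,0.1,0,0,0,1],[0.5,7.7,0.1,0,0,0,1],[0.5,7.7,0.1,0,0,0,1],[0.5,7.7,0.1,0,0,0,1]]]' 25
python3 - <<'E'
from h import *
s=status.observe(); print(s['opening'])
p=(s['tool_pos']-U)@R.from_euler('z',YAW).as_matrix()*1000; print(p)
th0=.45
for q in (0,.15,.3,.45,.6,.75,.9):
    a=.45-q; print(q,'dz %.2f dy(down) %.2f'%(13*(np.sin(a)-np.sin(.45)),-13*(np.cos(a)-np.cos(.45))))
E
```

```text
time: 10.8
tool_pos: [0.6674, -0.0841, 0.163]
tool_rot: [-1.569, 0.009, -1.691]
contact_force: [3.5, -0.6, 1.1]
opening: 0.0134
0.013392503117445309
[ 57.4482248  -96.92137883 162.97422849]
0 dz 0.00 dy(down) -0.00
0.15 dz -1.81 dy(down) -0.71
0.3 dz -3.71 dy(down) -1.15
0.45 dz -5.65 dy(down) -1.29
0.6 dz -7.60 dy(down) -1.15
0.75 dz -9.50 dy(down) -0.71
0.9 dz -11.31 dy(down) -0.00
```

The opening is 13.4 mm on a 14 mm bar, so it is gripped. I'll pull slowly along the arc.

```bash
python3 -m pendant '[[[0,-0.4,-0.9,0,0,0,1],[0,-0.7,-1.8,0,0,0,1],[0,-0.95,-2.75,0,0,0,1],[0,-1.15,-3.7,0,0,0,1],[0,-1.25,-4.7,0,0,0,1],[0,-1.29,-5.65,0,0,0,1],[0,-1.25,-6.6,0,0,0,1],[0,-1.15,-7.6,0,0,0,1],[0,-0.95,-8.55,0,0,0,1],[0,-0.71,-9.5,0,0,0,1],[0,-0.5,-10.2,0,0,0,1],[0,-0.25,-10.8,0,0,0,1],[0,-0.1,-11.1,0,0,0,1],[0,-0.1,-11.1,0,0,0,1],[0,-0.1,-11.1,0,0,0,1]]]'
python3 - <<'E'
from h import *
s=status.observe(); p=(s['tool_pos']-U)@R.from_euler('z',YAW).as_matrix()*1000; print(p,s['contact_force'])
print('lever',.45-np.arctan2(p[0],p[2]+18.8-65), np.hypot(p[0],p[2]+18.8-65))
E
```

```text
time: 12.3
tool_pos: [0.5575, -0.0707, 0.1631]
tool_rot: [-1.568, 0.01, -1.691]
contact_force: [11.9, 0.8, -8.2]
opening: 0.0128
[-53.34003527 -96.77387665 163.06376235] [11.87791403  0.78519987 -8.22918176]
lever 0.878187583186774 128.4612716470245
```

```bash
python3 -m pendant '[[[0,0,-0.2,0,0,0,1],[0,0.1,-0.35,0,0,0,1],[0,0.1,-0.35,0,0,0,1],[0,0.1,-0.35,0,0,0,1]]]'
python3 - <<'E'
from h import *
s=status.observe(); M=R.from_euler('z',YAW).as_matrix(); p=(s['tool_pos']-U)@M*1000; print(p,s['contact_force'],s['opening'])
print('lever',.45-np.arctan2(p[0],p[2]+18.8-65))
c=cam('scene'); vv,uu=np.mgrid[:480,:640]; W=depth(c,np.c_[uu.ravel(),vv.ravel()]); v=c['image'].max(2).ravel(); U2=(W-U)@M
m=(v<60)&(abs(U2[:,0]+.05)<.02)&(U2[:,1]>-.02)&(U2[:,1]<.05)&(U2[:,2]>.09)&(U2[:,2]<.155); print('tab',m.sum(),U2[m].min(0) if m.any() else'',U2[m].max(0) if m.any() else '')
m=(v<60)&(np.hypot(W[:,0]-.50,W[:,1]-.298)<.06)&(W[:,2]>.06)&(W[:,2]<.13); print('ball',W[m].mean(0))
cv2.imwrite('pics/s4.png',cv2.resize(c['image'][180:360,220:440],(733,600))[:,:,::-1])
E
```

```text
time: 12.7
tool_pos: [0.556, -0.0705, 0.1624]
tool_rot: [-1.563, 0.01, -1.691]
contact_force: [17.9, -0.0, -11.0]
opening: 0.0129
[-54.80563465 -96.75834448 162.44796537] [ 1.78609711e+01 -8.05050462e-03 -1.09784794e+01] 0.01286732191606444
lever 0.8905516124517963
tab 76 [-0.06142273 -0.00693997  0.10072222] [-0.03750036  0.02476248  0.1403595 ]
ball [0.53268939 0.29863201 0.1015623 ]
```

View pics/s4.png

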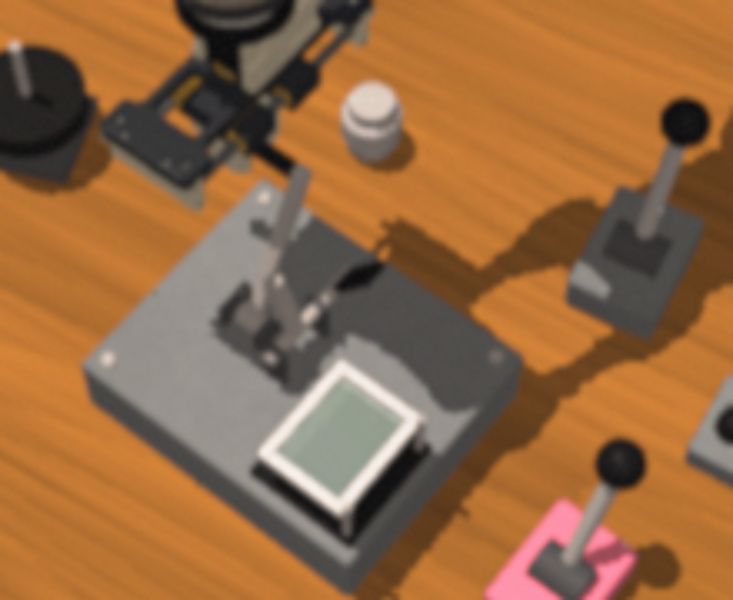

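The lever at (300,175) leans to the front and is held, the gate at (340,435) is raised, the tab at (360,275) is flipped left, and the lens at (370,120) is still standing. I'm handing in.

```bash
python3 -c "
from cell import robot; print(robot.hand_in())"
```

```text
the job is handed in; nothing more can be done
None
```

I did the three steps in the required order and handed the job in at about 12.8 s, with the gripper still holding the lever fully pulled. Hand-in reports no verdict, so the values below are my own last measurements.

| Item | Last reading | Needed |
|---|---|---|
| Isolator toggle (the smaller grey switch block) | about 0.98 rad, unchanged in the last picture | above 0.85 |
| Safety catch | pushed to its stop; tab still leaning fully left at the end, about 1.2 rad | above 1.0 |
| Gate lever | about 0.89 rad of 0.9 (from the gripper position) | above 0.8 |
| Grip on the handle bar | 12.9 mm opening on the 14 mm bar; wrist force about 21 N, most of it pressing against the stop | above 1.5 N contact |

In the last picture the glass gate is raised and the lens barrel is still standing. I did not measure the spare reel and lamp bulb again, but the arm stayed well clear of both. The highest force I saw was about 25 N, when the catch reached its stop. No check failed or disagreed.

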